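# Lock the flywheel at its timing mark with the drop pin

## Task

Take the headed steel stop pin out of the wooden holder and lower it upright into the bush on the engine case's bridge, so that it rides on the flywheel's ring. Then turn the flywheel gently clockwise (seen from above) by its crank peg until the twin-rib sector shows in the bridge's window and the pin drops fully home into that sector's hole; stop as soon as you feel it catch, never forcing the wheel against the pin. Let go of everything and leave the other things on the bench alone.

Things in the scene. Friction and masses are not known exactly. Their poses are not given: they have to be found in the camera images.
- case: Cast-aluminium engine case, fixed to the bench, a 196 mm round drum lying flat; origin under its centre, on the wheel's upright axis; its +x runs from that axis to the bridge. The bridge stands on the rim at +x and reaches in over the wheel: a bush block 34 x 36 mm, 66 to 92 mm above the bench, and outside it an 8 mm plate with the window
- ride (a point): Point on top of the flywheel's flat steel ring straight below the bush, 60 mm above the bench (fixed to the case). Marked sector of the ring: twin raised ribs near the edge, in line with a 20 mm hole, 14 mm deep, 56 mm from the wheel's axis; elsewhere no hole, only short single ribs. With the hole under the bush the twin ribs show in the window
- bush (a point): Centre of the mouth of the bush, 92 mm above the bench, 56 mm from the wheel's axis along the case's +x. Bore 17.5 mm with a 3 mm chamfer, open to the ring below (26 mm long bore, then a 6 mm gap to the ring)
- window (a point): Centre of the top of the window, a 16 x 30 mm opening in the bridge plate, 86.5 mm from the wheel's axis along the case's +x, 74 mm above the bench
- wheel: Flywheel, 186 mm across, with ring and crank peg; origin on its axis at bench height. It turns about upright z; yaw equal to the case's means that the crank peg is straight across from the bridge. It starts 0.65 to 1.15 rad counter-clockwise (from above) of that and stays where left; bearing drag 0.16 N m (3 N at the peg). Stops at 1.6 rad counter-clockwise and 0.6 rad clockwise
- hub (a point): Top of the wheel's hub, on its axis, 74 mm above the bench. The ring is clamped round the hub with its marked hole about across from the crank peg, but up to 0.26 rad (15 mm at the hole) off either way, different every time and not measured: the place where the pin drops must be felt or seen. A pin caught in the hole stops the wheel dead; at most 14 N between wheel and pin
- crank (a point): Centre of the top of the crank peg, an upright round steel peg fixed on the wheel, 16 mm in diameter, 48 mm tall above the ring (top 108 mm above the bench), 56 mm from the wheel's axis
- pin: Loose steel stop pin, about 140 g, in one of the holder's holes: shaft 16 mm wide, 44 mm long, then a round head 24 mm wide, 26 mm tall. Origin at the foot, z up. Riding, its foot is 60 mm above the bench, head 12 mm off the bush; home, foot at 48 mm, head on the bush. It falls home by its own weight over the hole (+-2 mm play); if it hangs on the hole's edge, ease the wheel back
- holder: Wooden holder block, 50 x 130 x 34 mm, fixed; origin at the centre of its underside; two 18 mm holes at y = -35 and +35 mm of its own frame, 24 mm deep; the pin stands in one and the dowel in the other, their feet 10 mm above the bench
- dowel: Plain headless steel dowel, 16 mm in diameter, 74 mm long, in the holder's other hole; leave it. Origin at its foot
- spray: Spray can, 66 mm in diameter, 190 mm tall, origin under its centre; leave it
- screwdriver: Screwdriver lying on the bench, about 180 mm; leave it
- wrench: Wrench lying on the bench, about 170 mm; leave it
- socket_a: Steel socket, 26 mm in diameter, 38 mm tall; leave it
- socket_b: Steel socket, 20 mm in diameter, 32 mm tall; leave it
- carb: Small carburettor body, about 55 x 80 x 70 mm; leave it
There are look-alikes about, which are no part of the job. What is shaped like the pin but green is not meant.

How it is judged:
On the way, in this order (a step that is already met when the one before it is completed fails the run):
1. the pin stands upright in the bush, released, riding on the ring (horizontal distance between pin and bush below 0.004 m and angle between pin's own z axis and vertical below 0.12 rad and z of pin in the frame of case between 0.056 and 0.064 m and contact force between the fingers and pin below 0.05 N), for 0.2 s.
2. the marked sector has come under the window and the pin has dropped home into its hole (z of pin in the frame of case between 0.044 and 0.051 m and horizontal distance between pin and bush below 0.003 m and angle between pin's own z axis and vertical below 0.09 rad), for 0.2 s.
At the end, for the whole second after the job is handed in: The pin has dropped home in the bush and in the marked sector's hole (foot 44 to 51 mm above the bench, within 3 mm of the bush's axis, upright within 0.09 rad), so that the marked sector shows in the window; pin and wheel at rest and released (all of step 2 and linear speed of pin below 0.02 m/s and angular speed of wheel below 0.05 rad/s); the robot touches nothing.
It fails at once if the wheel and the pin are pressed against each other with more than 14 N (contact force between pin and wheel above 14 N).
It fails at once if another thing on the bench is moved more than 25 mm (distance of any of dowel, spray, screwdriver, wrench, socket_a, socket_b, carb from where it was at the start of the episode above 0.025 m).
It also fails if it takes over 54 s, if anything falls off the work surface, if the arm or the gripper's body presses on something with over 40 N, if the wrist force passes 120 N, or if a joint passes its speed limit or range.

## Robot

A 6-joint arm with a two-finger parallel gripper is mounted at the origin on the work surface. World frame = base frame: x ahead of the robot, y to its left, z up, the work surface at z = 0. Lengths are in m, angles in rad, forces in N, time in s.
With the tool pointing down it reaches from about 0.35 to 0.925 m from the base axis. Payload 6.4 kg.
Tool frame: the origin (TCP) lies at the very end of the fingers, on their centre line; the grasp point (between the pads) lies 19 mm behind it (ctrl.grip_point_offset is the distance from the TCP to the grasp point, in m); z points along the fingers, y is the line along which they close (so a half turn about z gives the same grasp; the last joint's range is limited). The gripper opens to 85 mm and grips with 20 to 120 N. Pads are 22 mm wide; open, the fingers measure 114 mm over their backs; the gripper's body (76 mm by 85 mm) begins 54 mm behind the grasp point. The pads swing forward as they close: fully open they stand 13 mm farther back than shut.
Start: joints at [-1.409, 0.245, 1.558, -0, 1.339, -0.174], TCP at [0.214, -0.614, 0.231] pointing down, gripper open.
Joint ranges: [-3.13, 3.13], [-1.02, 2.26], [0.13, 2.54], [-0.95, 4.09], [0.21, 2.88], [-2.74, 2.74]. Speed limits (rad/s): [2.57, 2.57, 3.14, 3.14, 3.14, 3.14].

## Interface

Orientations are given as [roll, pitch, yaw] about the fixed x, y, z axes, in that order (R = Rz(yaw) Ry(pitch) Rx(roll)).
In Python, from rig import ctrl gives the robot as it stands. The module is installed in compiled form; this text tells all that it offers.
- The arm moves only by the tool step_arm, never from a script. Its argument "steps" is one flat list of numbers, 7 for each row, row after row: the turn, a rotation vector about the tool's x, y, z in units of 5 degrees (1.0 is 5 degrees), then the shift along the tool's x, y, z in units of 40 mm (1.0 is 40 mm), then the finger opening in mm, from 0 to 85.4. In form: [rx, ry, rz, dx, dy, dz, claw, rx, ry, rz, dx, dy, dz, claw, ...]. A call has 1 to 12 rows; each row shifts and turns the commanded pose from where the row before left it, along the tool's axes as they then stand; what a row does not reach is not made up. A row lasts 1/10 s, in which the tool goes at most 50 mm and 8.59 degrees, less where a joint would pass 70% of its speed; a pose out of reach is approached as far as the arm can. A call is refused whole if a number of a shift passes 1 or a number of a turn 1, either way. A call with a gripper value outside its range is refused whole. The fingers move at their own pace and stop on an object; "force" is the grip in N (left out, the last holds). Time passes only in rows, so rows that do not move let the fingers close. It gives the time, the measured TCP pose, the force, the opening and the grip force at its end, in the units of the state.
- ctrl.observe(): the state, without advancing time (a new reading comes with each control period).
- ctrl.grab_frame(name): name is "scene" or "top" or "wrist"; returns (picture, depth): 400x640x3 uint8, red, green, blue; 400x640 float32, m along the optical axis (not along the pixel's ray), 0 where there is no reading.
- ctrl.camera_info(name): a dict with "fx", "fy", "cx", "cy" (pixels), "xyz" and "rotation" of the camera in the world. Camera axes: x right, y down, z forward; pixel columns grow to the right and rows downward; lengths in m; the calibration is good to about 2 mm. A picture is of the moment at which its call begins: read the wrist's pose just before it. camera_info takes no time and is no camera call; for the wrist camera it gives the pose at the moment of the call.
- ctrl.finish_job(): hands the job in; it is judged then, once.
Trained networks look in the newest picture that a camera, given by its name, has taken for a name from the list of things; names that differ only in an ending like _2 or _b are one class to them, and where a whole thing is asked for, a point or a joint stands for the part that bears it (a point fixed in the world has none). Each returns a list of dicts, best first, with "p" (0 to 1); they miss things now and then, are a little off and sometimes report something else, mostly with a low value. They report only what shows in the picture. A call takes as long as a camera call. They do not tell look-alikes from the thing itself.
- ctrl.look_for(camera, thing): "rect" ([left, top, right, bottom] in pixels, round what is visible of it).
- ctrl.spot_point(camera, thing): "position" ([column, row] in pixels: a listed point, or the origin of a listed thing).
The state is a dict: "t": time; "qpos": joint angles; "dq": joint speeds; "joint_torque": joint torques, N m; "tcp_pos": TCP position; "orientation": TCP orientation; "force": force on the tool from outside, world axes, zero at the start; "ft_torque": the same for the moment, N m; "finger_gap": finger opening in m; "gripper_force": force on a finger pad.
Only numpy, scipy, OpenCV 4.12 (cv2) and the standard library are available. Lean on these libraries where they do the work, as an engineer would, in place of code of your own. Each camera call takes 0.05 s, during which the arm holds its last target. There are 200 camera calls.

## Working session

There is one attempt and no reset: what is moved stays moved. The work goes in short steps, Python scripts to look and compute and a tool call to move; the robot and the scene stay as the last step left them, time stands still between calls to the robot, and variables do not carry over. Pictures are saved under pics/ and viewed, at most 10 in all, crops included, and the job is handed in when it is done.

Besides the shell and the picture viewer there is one more tool, called after ">>>" by a JSON object that holds its "api" and its "payload", one argument or row to a line. step_arm: Moves the arm, as the interface text tells. Its arguments: {"type":"object","properties":{"steps":{"type":"array"},"force":{"type":"number"}},"required":["steps"]}

```bash
mkdir -p pics; cat > h.py <<'E'
import numpy as np, cv2
from rig import ctrl
def grab(n):
    im,d=ctrl.grab_frame(n); return im,d,ctrl.camera_info(n)
def ray(ci,px):
    R=np.array(ci["rotation"]).reshape(3,3); return np.array(ci["xyz"]),R@np.array([(px[0]-ci["cx"])/ci["fx"],(px[1]-ci["cy"])/ci["fy"],1.])
def atz(ci,px,z):
    o,r=ray(ci,px); return o+r*(z-o[2])/r[2]
def dep(ci,px,d):
    o,r=ray(ci,px); return o+r*d[int(px[1]),int(px[0])]
def proj(ci,p):
    R=np.array(ci["rotation"]).reshape(3,3); c=R.T@(np.array(p)-np.array(ci["xyz"])); return np.array([ci["fx"]*c[0]/c[2]+ci["cx"],ci["fy"]*c[1]/c[2]+ci["cy"]])
def tri(a,pa,b,pb):
    o,r=ray(a,pa);q,s=ray(b,pb);A=np.c_[r,-s];t=np.linalg.lstsq(A,q-o,rcond=None)[0]
    m,n=o+r*t[0],q+s*t[1]; return (m+n)/2,np.linalg.norm(m-n)
def save(n,im): cv2.imwrite(f"pics/{n}.png",im[:,:,::-1])
E
python3 - <<'E'
from h import *
np.set_printoptions(precision=4,suppress=True)
F={}
for n in("scene","top"):
    im,d,ci=grab(n); save(n,im); print(n,ci["xyz"],ci["fx"]); F[n]=ci
    for t in("pin","bush","hub","crank","window","holder","dowel","case"):
        r=ctrl.spot_point(n,t); 
        print(t,[(np.round(x["position"]).tolist(),round(x["p"],2),dep(ci,x["position"],d).round(3).tolist()) for x in r[:3]])
E
```

```text
scene [ 0.9343 -0.5176  0.6634] 377.651306010387Traceback (most recent call last):
  File "<stdin>", line 8, in <module>
  File "h.py", line 10, in dep
    o,r=ray(ci,px); return o+r*d[int(px[1]),int(px[0])]
        ~~~^^^^^^^
  File "h.py", line 6, in ray
    R=np.array(ci["rotation"]).reshape(3,3); return np.array(ci["xyz"]),R@np.array([(px[0]-ci["cx"])/ci["fx"],(px[1]-ci["cy"])/ci["fy"],1.])
ValueError: cannot reshape array of size 3 into shape (3,3)
```

```bash
sed -i 's/np.array(ci\["rotation"\]).reshape(3,3)/Rotation.from_euler("xyz",ci["rotation"]).as_matrix()/; 1a from scipy.spatial.transform import Rotation' h.py
python3 - <<'E'
from h import *
np.set_printoptions(precision=4,suppress=True)
for n in("scene","top"):
    im,d,ci=grab(n); save(n,im); print(n,ci["xyz"],ci["fx"],ci["rotation"])
    for t in("pin","bush","hub","crank","window","holder","dowel","case"):
        r=ctrl.spot_point(n,t); 
        print(t,[(np.round(x["position"],1).tolist(),round(x["p"],2),dep(ci,x["position"],d).round(3).tolist()) for x in r[:3]])
print(ctrl.observe())
E
```

```text
scene [ 0.9343 -0.5176  0.6634] 377.651306010387 [-2.2904 -0.0168  0.6586]
pin [([206.4, 295.5], 0.8, [0.485, -0.288, 0.007]), ([275.2, 283.5], 0.65, [0.577, -0.18, 0.011]), ([249.6, 308.2], 0.58, [0.59, -0.265, 0.035])]
bush [([356.9, 192.8], 0.87, [0.595, 0.092, 0.092]), ([264.9, 206.7], 0.25, [0.399, -0.024, 0.019])]
hub [([336.2, 188.5], 0.69, [0.535, 0.093, 0.074])]
crank [([318.1, 176.9], 0.78, [0.497, 0.068, 0.107])]
window []
holder [([232.9, 321.0], 0.94, [0.586, -0.304, 0.036]), ([363.7, 205.3], 0.65, [0.622, 0.083, 0.074])]
dowel [([219.7, 325.0], 0.56, [0.573, -0.325, 0.035])]
case [([336.9, 212.2], 0.66, [0.579, 0.036, 0.061]), ([363.0, 205.2], 0.6, [0.621, 0.082, 0.074])]
top [0.4034 0.0197 1.1034] 369.1763310818694 [-3.0273 -0.0027 -1.5486]
pin [([387.2, 189.0], 0.48, [0.562, -0.181, -0.001]), ([419.8, 216.7], 0.48, [0.481, -0.279, -0.004])]
bush [([210.5, 235.3], 0.61, [0.41, 0.314, 0.104]), ([300.2, 168.1], 0.59, [0.609, 0.08, 0.058]), ([413.6, 148.6], 0.24, [0.688, -0.261, -0.0])]
hub [([296.2, 189.2], 0.95, [0.545, 0.089, 0.074]), ([300.0, 168.1], 0.2, [0.609, 0.08
[... 258 characters left out ...]
28, 0.034]), ([396.9, 140.9], 0.68, [0.704, -0.205, 0.025])]
dowel [([432.9, 186.2], 0.55, [0.569, -0.309, 0.032])]
case [([297.2, 190.8], 0.87, [0.541, 0.086, 0.072]), ([426.0, 187.8], 0.4, [0.563, -0.288, 0.033])]
{'t': 1.0, 'qpos': array([-1.4091,  0.2451,  1.5578,  0.    ,  1.3387, -0.1741]), 'dq': array([ 0.0002, -0.0008, -0.0014,  0.0002,  0.0007,  0.0014]), 'joint_torque': array([  0.0003, -42.9514, -32.6433,  -0.0002,   0.0004,   0.    ]), 'tcp_pos': array([ 0.2142, -0.6137,  0.2313]), 'orientation': array([-3.1416, -0.    ,  0.3358]), 'force': array([ 0.0315, -0.119 , -0.0111]), 'ft_torque': array([ 0.0633,  0.0239, -0.0001]), 'gripper_force': 0.0, 'finger_gap': 0.08568487788836694}
```

View pics/scene.png

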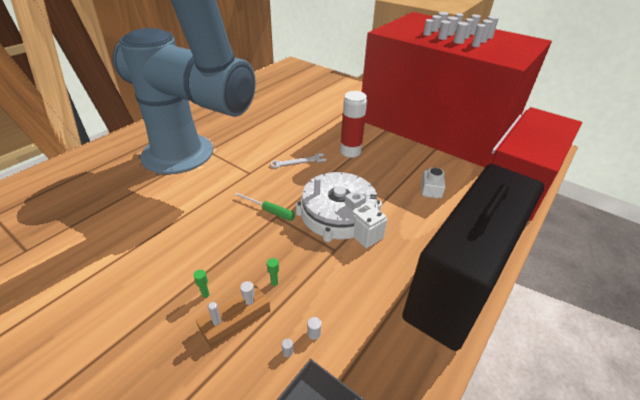

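View pics/top.png

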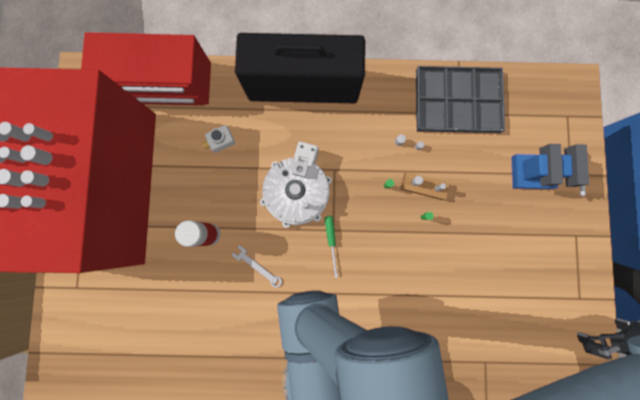

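```bash
python3 - <<'E'
from h import *
ci=ctrl.camera_info("wrist"); print(ci, ctrl.observe()["t"])
E
```

```text
{'fx': 327.6077671978992, 'fy': 327.6077671978992, 'cx': 318.19831468465304, 'cy': 201.51071721890835, 'xyz': array([ 0.28063026, -0.59131959,  0.37340007]), 'rotation': array([ 2.86077594e+00,  9.43142796e-04, -1.23505503e+00])} 1.0
```

>>> {"api": "step_arm", "payload": {
  "steps": [0, 0, 0, 1, -0.5, 0, 85, 0, 0, 0, 1, -0.5, 0, 85, 0, 0, 0, 1, -0.5, 0, 85, 0, 0, 0, 1, -0.5, 0, 85, 0, 0, 0, 1, -0.5, 0, 85, 0, 0, 0, 1, -0.5, 0, 85, 0, 0, 0, 1, -0.5, 0, 85, 0, 0, 0, 1, -0.5, 0, 85, 0, 0, 0, 1, -0.5, 0, 85, 0, 0, 0, 1, -0.5, 0, 85]
}}

```text
t: 2.0
tcp_pos: [0.5271, -0.2916, 0.2316]
orientation: [3.141, -0.0, 0.336]
force: [0.6, -0.5, -0.3]
finger_gap: 0.0849
gripper_force: 0.0
```

```bash
python3 - <<'E'
from h import *
np.set_printoptions(precision=4,suppress=True)
im,d,ci=grab("wrist"); save("w1",im); print(ci["xyz"],ci["rotation"])
for t in("pin","dowel","holder"):
  for x in ctrl.spot_point("wrist",t)[:3]: print(t,np.round(x["position"],1),round(x["p"],2),dep(ci,x["position"],d).round(4))
E
```

```text
[ 0.5965 -0.2645  0.3739] [ 2.8645  0.0024 -1.23  ]
pin [301.7 116.9] 0.82 [ 0.5847 -0.2527  0.0797]
pin [233.8 100.8] 0.79 [ 0.5746 -0.1808  0.0274]
dowel [353.8 152.9] 0.83 [ 0.567  -0.3128  0.0376]
holder [326.6 135.2] 0.74 [ 0.5742 -0.2806  0.0338]
```

View pics/w1.png

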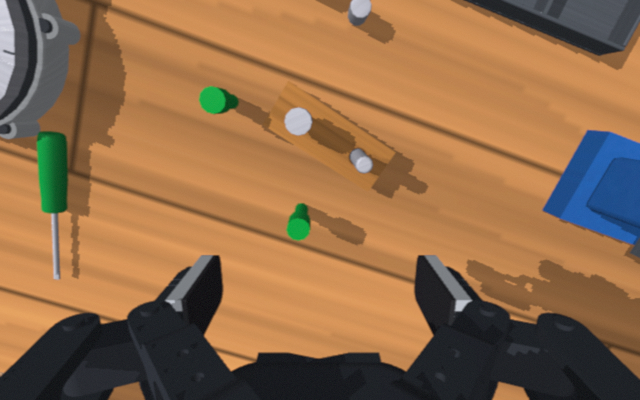

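```bash
cat >> h.py <<'E'
def cloud(d,ci):
    v,u=np.mgrid[0:400,0:640]; R=Rotation.from_euler("xyz",ci["rotation"]).as_matrix()
    c=np.stack([(u-ci["cx"])/ci["fx"]*d,(v-ci["cy"])/ci["fy"]*d,d],-1); P=c@R.T+np.array(ci["xyz"]); P[d<=0]=np.nan; return P
E
python3 - <<'E'
from h import *
np.set_printoptions(precision=4,suppress=True)
im,d,ci=grab("wrist"); P=cloud(d,ci)
save("crop1",cv2.resize(im[70:250,180:420],None,fx=3,fy=3,interpolation=cv2.INTER_CUBIC))
for nm,c,zmin in(("pin",(301,118),.06),("dowel",(361,158),.06)):
    s=np.zeros((400,640),bool); s[c[1]-25:c[1]+25,c[0]-25:c[0]+25]=1
    m=s&(P[...,2]>zmin); Q=P[m]; zt=np.percentile(Q[:,2],80); T=m&(abs(P[...,2]-zt)<.004)
    ct,r=cv2.minEnclosingCircle(np.argwhere(T)[:,::-1].astype(np.float32)); print(nm,zt,ct,r,atz(ci,ct,zt),np.nanmean(P[T],0))
ims,ds,cs=grab("scene"); Ps=cloud(ds,cs)
dd=np.hypot(Ps[...,0]-.585,Ps[...,1]+.253)
m=(dd<.03)&(Ps[...,2]>.05); Q=Ps[m]; zt=np.percentile(Q[:,2],90); T=m&(abs(Ps[...,2]-zt)<.004); print("scene",zt,Ps[T].mean(0),m.sum())
print(ctrl.observe()["t"],ctrl.observe()["qpos"])
E
```

```text
pin 0.08001057482553223 (297.5, 119.80769348144531) 13.816841125488281 [ 0.5761 -0.257   0.08  ] [ 0.576  -0.2572  0.0794]
dowel 0.083687954534958 (363.5689697265625, 163.48275756835938) 8.696403503417969 [ 0.5599 -0.3245  0.0837] [ 0.5599 -0.3247  0.083 ]
scene 0.5246060756889888 [ 0.5706 -0.2645  0.5247] 1832
2.3 [-0.6976  0.1346  1.6847 -0.0003  1.3224  0.5382]
```

View pics/crop1.png

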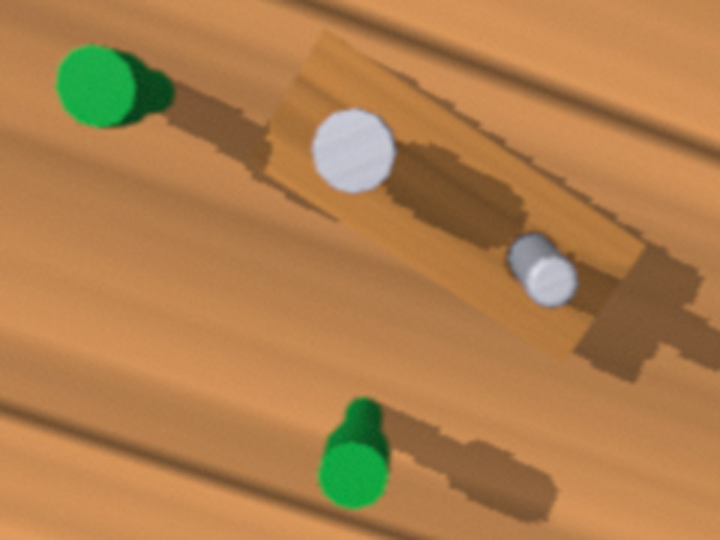

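>>> {"api": "step_arm", "payload": {
  "steps": [0, 0, 0, 0.72, -0.2, 0, 50, 0, 0, 0, 0.72, -0.2, 0, 50, 0, 0, 0, 0, 0, 1, 50, 0, 0, 0, 0, 0, 1, 50, 0, 0, 0, 0, 0, 1, 50, 0, 0, 0, 0, 0, 0.8, 50, 0, 0, 0, 0, 0, 0.56, 50, 0, 0, 0, 0, 0, 0, 50]
}}

```text
t: 3.1
tcp_pos: [0.5717, -0.2587, 0.0528]
orientation: [-3.135, 0.005, 0.334]
force: [-1.0, 0.2, -0.3]
finger_gap: 0.0498
gripper_force: 0.0
```

>>> {"api": "step_arm", "payload": {
  "steps": [0, 0, 0, 0, 0, 0, 15, 0, 0, 0, 0, 0, 0, 15, 0, 0, 0, 0, 0, 0, 15, 0, 0, 0, 0, 0, 0, 15, 0, 0, 0, 0, 0, 0, 15],
  "force": 40
}}

```text
t: 3.6
tcp_pos: [0.576, -0.2595, 0.0589]
orientation: [3.139, -0.002, 0.336]
force: [-1.6, 1.5, 6.5]
finger_gap: 0.0217
gripper_force: 38.7
```

>>> {"api": "step_arm", "payload": {
  "steps": [0, 0, 0, 0, 0, -0.5, 15, 0, 0, 0, 0, 0, -1, 15, 0, 0, 0, 0, 0, -1, 15, 0, 0, 0, 0, 0, -1, 15, 0, 0, 0, 0, 0, 0, 15]
}}

```text
t: 4.1
tcp_pos: [0.5786, -0.2614, 0.2051]
orientation: [3.13, -0.008, 0.336]
force: [1.1, -0.6, -0.8]
finger_gap: 0.0213
gripper_force: 39.7
```

```bash
python3 - <<'E'
from h import *
np.set_printoptions(precision=4,suppress=True)
print(ctrl.observe())
im,d,ci=grab("wrist"); save("w2",im); ims,ds,cs=grab("scene")
p=proj(cs,ctrl.observe()["tcp_pos"]).astype(int); print(p)
y,x=max(p[1]-50,0),max(p[0]-60,0); a=cv2.resize(ims[y:y+110,x:x+140],(560,440),interpolation=cv2.INTER_CUBIC)
b=cv2.resize(im[150:400,180:500],None,fx=.72,fy=.72); c=np.zeros((440,790,3),np.uint8); c[:,:560]=a; c[:b.shape[0],560:560+b.shape[1]]=b[:,:230]; save("w2c",c)
E
```

```text
{'t': 4.1, 'qpos': array([-0.6025,  0.2253,  1.6303, -0.0003,  1.2713,  0.6323]), 'dq': array([-0.0031,  0.0554,  0.0707,  0.    , -0.039 , -0.0008]), 'joint_torque': array([  0.2152, -39.8636, -29.8301,   0.0069,   0.3947,  -0.0002]), 'tcp_pos': array([ 0.5786, -0.2614,  0.2051]), 'orientation': array([ 3.1296, -0.0084,  0.3361]), 'force': array([ 1.0666, -0.6317, -0.8431]), 'ft_torque': array([ 0.0146, -0.0714, -0.0324]), 'gripper_force': 39.65315759181976, 'finger_gap': 0.021278748569276654}
[235 244]
```

View pics/w2c.png

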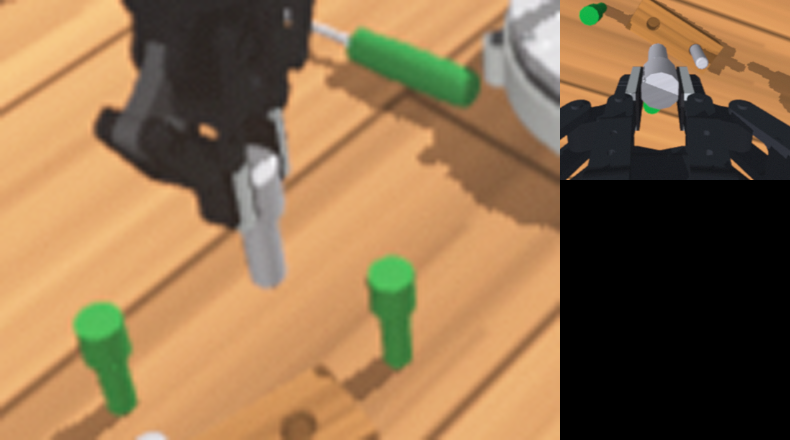

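>>> {"api": "step_arm", "payload": {
  "steps": [0, 0, 0, 0.11, -0.9, -0.1, 15, 0, 0, 0, 0.11, -0.9, -0.1, 15, 0, 0, 0, 0.11, -0.9, -0.1, 15, 0, 0, 0, 0.11, -0.9, -0.1, 15, 0, 0, 0, 0.11, -0.9, -0.1, 15, 0, 0, 0, 0.11, -0.9, -0.1, 15, 0, 0, 0, 0.11, -0.9, -0.1, 15, 0, 0, 0, 0.11, -0.9, -0.1, 15, 0, 0, 0, 0.11, -0.9, -0.1, 15, 0, 0, 0, 0, 0, 0, 15, 0, 0, 0, 0, 0, 0, 15]
}}

```text
t: 5.3
tcp_pos: [0.5047, 0.0604, 0.2312]
orientation: [-3.141, 0.003, 0.337]
force: [0.3, -0.1, -1.2]
finger_gap: 0.0214
gripper_force: 39.8
```

```bash
python3 - <<'E'
from h import *
np.set_printoptions(precision=4,suppress=True)
print(ctrl.observe()["tcp_pos"],ctrl.observe()["orientation"])
im,d,ci=grab("wrist"); save("w3",im); P=cloud(d,ci); np.save("P3.npy",P)
for t in("bush","hub","crank","window","case","wheel"):
  for x in ctrl.spot_point("wrist",t)[:2]: print(t,np.round(x["position"],1),round(x["p"],2),dep(ci,x["position"],d).round(4))
E
```

```text
[0.5047 0.0604 0.2312] [-3.1409  0.0026  0.3375]
bush [334.7  80. ] 0.95 [0.5979 0.076  0.0592]
hub [299.8 132.1] 0.81 [0.5451 0.0908 0.073 ]
crank [314.2 201. ] 0.75 [0.4978 0.0604 0.1071]
crank [306. 124.] 0.61 [0.5537 0.0878 0.0744]
window [313.8 220.4] 0.73 [0.5132 0.0646 0.2008]
window [356.8  44.8] 0.6 [0.6306 0.0679 0.0641]
case [304.5 128.3] 0.86 [0.5496 0.0879 0.0729]
wheel [304.3 124.6] 0.85 [0.5527 0.0891 0.0732]
```

View pics/w3.png

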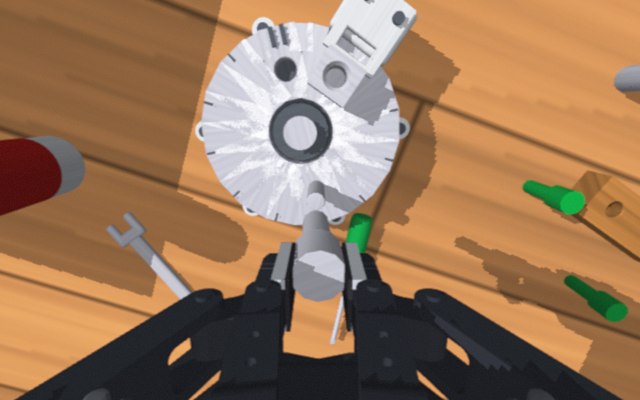

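```bash
python3 - <<'E'
from h import *
np.set_printoptions(precision=4,suppress=True)
im,d,ci=grab("wrist"); P=cloud(d,ci); g=cv2.cvtColor(im,cv2.COLOR_RGB2GRAY)
def topz(px,lo,hi,r=30):
    s=P[px[1]-r:px[1]+r,px[0]-r:px[0]+r,2]; s=s[(s>lo)&(s<hi)]; return np.median(s)
# hub top: plateau 70-78 near 300,132
def blob(m,seed,r):
    k=np.zeros_like(m); k[seed[1]-r:seed[1]+r,seed[0]-r:seed[0]+r]=1; m=(m&k).astype(np.uint8)
    n,l,st,c=cv2.connectedComponentsWithStats(m); i=np.argmin([np.hypot(*(c[j]-seed)) if j and st[j][4]>20 else 1e9 for j in range(n)])
    q=np.argwhere(l==i)[:,::-1].astype(np.float32); e=cv2.fitEllipse(cv2.convexHull(q)); return e,st[i][4]
z=P[...,2]
for nm,m,s,r,zz in(("hub",(z>.070)&(z<.078),(300,132),26,.074),("hole",g<90,(286,69),16,.060),("bushdark",z<.088,(335,76),14,.090),("bushdarkg",g<130,(335,76),16,.090)):
    try:
        e,a=blob(m,s,r); print(nm,e,a,atz(ci,e[0],zz))
    except Exception as ex: print(nm,ex)
print("block z",topz((335,76),.085,.1),"ring",topz((250,110),.05,.07),"plate",topz((355,40),.06,.09))
print(np.round(z[60:94:3,318:354:3]*1000).astype(int))
# bridge yaw from block top
m=(z>.086)&(z<.097); m[:, :290]=0; m[130:]=0; m[:,420:]=0; q=np.argwhere(m)[:,::-1].astype(np.float32); R=cv2.minAreaRect(q); print(R,[atz(ci,p,.092) for p in cv2.boxPoints(R)],np.nanmean(P[m],0))
v=cv2.resize(im[10:110,260:420],(800,500),interpolation=cv2.INTER_CUBIC); save("bush",v)
E
```

```text
hub ((298.1048583984375, 133.4856719970703), (32.93935775756836, 33.503875732421875), 165.6132354736328) 877 [0.5445 0.0915 0.074 ]
hole ((283.2972717285156, 70.45921325683594), (19.420940399169922, 21.800777435302734), 176.74143981933594) 321 [0.5916 0.1218 0.06  ]
bushdark ((334.1804504394531, 77.64923858642578), (21.53768539428711, 22.584579467773438), 174.76800537109375) 380 [0.5981 0.0772 0.09  ]
bushdarkg ((332.1827392578125, 76.49874877929688), (21.839982986450195, 25.1423282623291), 166.88064575195312) 131 [0.5984 0.079  0.09  ]
block z 0.09146519415955712 ring 0.059722690279936125 plate 0.07329253165600319
[[                  60                   93                   93
                    93                   92                   91
                    92                   91                   91
                    91                   90                   74]
 [                  92                   91                   91
                    92                   92                   91
                    91                   92                   91
                    9
[... 2258 characters left out ...]
  88
                    89                   91                   93
                    91                   92                   92]
 [                  76                   92                   93
                    92                   93                   92
                    92                   91                   91
                    92                   92                   59]]
((333.9999694824219, 76.5), (45.48542022705078, 45.76277160644531), 33.6900634765625) [array([0.5857, 0.1003, 0.092 ]), array([0.6191, 0.0903, 0.092 ]), array([0.6116, 0.0552, 0.092 ]), array([0.5773, 0.0643, 0.092 ])] [0.5987 0.0774 0.0913]<stdin>:17: RuntimeWarning: invalid value encountered in cast
```

View pics/bush.png

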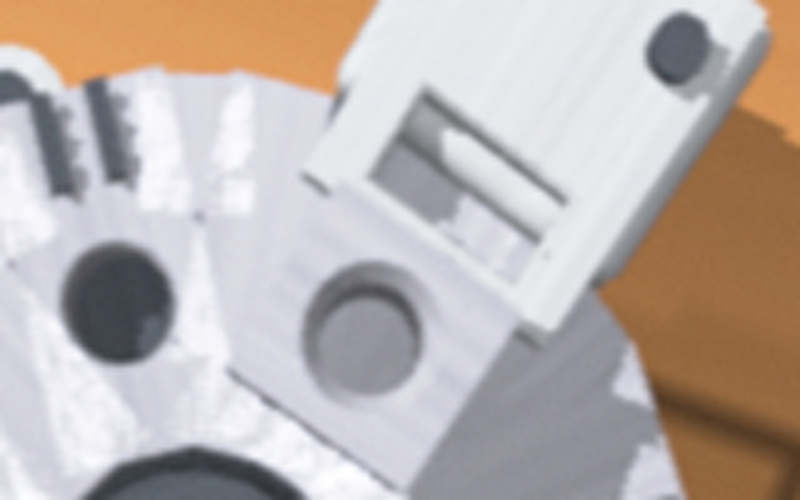

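```bash
cat > pin.py <<'E'
from h import *
from scipy.optimize import least_squares
np.set_printoptions(precision=4,suppress=True)
def measure(P,tcp,im=None):
    # tool frame coords assuming pointing straight down
    o=ctrl.observe(); R=Rotation.from_euler("xyz",o["orientation"]).as_matrix()
    Q=(P-o["tcp_pos"])@R   # tool coords
    u=np.zeros(P.shape[:2],bool); u[150:320,270:370]=1
    m=u&np.isfinite(Q[...,2])&(abs(Q[...,1])<.014)&(abs(Q[...,0])<.03)
    head=Q[m&(Q[...,2]<-.008)]; sh=Q[m&(Q[...,2]>.006)&(Q[...,2]<.06)]
    zt=np.percentile(head[:,2],15); T=head[abs(head[:,2]-zt)<.003]
    print("head top z(tool)",zt,"x range",np.percentile(T[:,0],[2,98]),"y",np.percentile(T[:,1],[2,98]),len(T))
    for it in range(3):
        f=lambda p:np.hypot(sh[:,0]-p[0]-p[2]*(sh[:,2]-.02),sh[:,1]-p[1]-p[3]*(sh[:,2]-.02))-.008
        r=least_squares(f,[0,0,0,0],loss="soft_l1",f_scale=.001); sh=sh[abs(f(r.x))<.003]
    p=r.x; print("axis x,y at z=.02, slopes",p,"zmax",np.percentile(sh[:,2],[1,99]),len(sh),"foot offset",p[:2]+p[2:]*.028)
    return o,R,p
if __name__=="__main__":
    im,d,ci=grab("wrist"); P=cloud(d,ci); o,R,p=measure(P,None)
    foot=o["tcp_pos"]+R@np.r_[p[:2]+p[2:]*.028,.048]; print("tcp",o["tcp_pos"],o["orientation"],"foot",foot)
    dl=R.T@(np.array([.5984,.0776,0])-foot); print("tool shift units",dl/.04)
E
python3 pin.py
```

```text
head top z(tool) -0.03987230557344269 x range [-0.005   0.0117] y [-0.0134  0.0138] 403
axis x,y at z=.02, slopes [ 0.0019 -0.0002 -0.0057 -0.0285] zmax [0.0167 0.0479] 449 foot offset [ 0.0018 -0.001 ]
tcp [0.5058 0.0595 0.2328] [-3.1415  0.0001  0.3349] foot [0.5071 0.061  0.1848]
tool shift units [2.2923 0.3575 4.6195]
```

>>> {"api": "step_arm", "payload": {
  "steps": [0, 0, 0, 0.76, 0.12, 0, 15, 0, 0, 0, 0.76, 0.12, 0, 15, 0, 0, 0, 0.77, 0.12, 0, 15, 0, 0, 0, 0, 0, 0.8, 15, 0, 0, 0, 0, 0, 0.7, 15, 0, 0, 0, 0, 0, 0.4, 15, 0, 0, 0, 0, 0, 0, 15, 0, 0, 0, 0, 0, 0, 15]
}}

```text
t: 6.55
tcp_pos: [0.5974, 0.0764, 0.1578]
orientation: [3.141, -0.001, 0.336]
force: [0.0, -0.1, -1.9]
finger_gap: 0.0213
gripper_force: 39.7
```

```bash
sed -i 's/print("tool shift/np.save("d.npy",d);save("w4",im);print("tool shift/' pin.py; python3 pin.py
```

```text
head top z(tool) -0.039557421608770314 x range [-0.0053  0.0115] y [-0.0134  0.0137] 487
axis x,y at z=.02, slopes [ 0.0019 -0.0001 -0.006  -0.0312] zmax [0.0168 0.048 ] 446 foot offset [ 0.0018 -0.001 ]
tcp [0.5979 0.0764 0.1587] [ 3.1405 -0.0026  0.3357] foot [0.5994 0.0779 0.1107]
tool shift units [-0.0336 -0.0034  2.7664]
```

>>> {"api": "step_arm", "payload": {
  "steps": [0, 0, 0, -0.01, 0, 0.25, 15, 0, 0, 0, 0, 0, 0.2, 15, 0, 0, 0, 0, 0, 0.15, 15, 0, 0, 0, 0, 0, 0.15, 15, 0, 0, 0, 0, 0, 0, 15]
}}

```text
t: 7.1
tcp_pos: [0.5961, 0.0762, 0.1258]
orientation: [-3.142, 0.001, 0.336]
force: [0.8, -0.3, -2.2]
finger_gap: 0.0214
gripper_force: 39.5
```

>>> {"api": "step_arm", "payload": {
  "steps": [0, 0, 0, 0, 0, 0.13, 15, 0, 0, 0, 0, 0, 0.12, 15, 0, 0, 0, 0, 0, 0.1, 15, 0, 0, 0, 0, 0, 0, 15]
}}

```text
t: 7.5
tcp_pos: [0.5963, 0.0763, 0.1121]
orientation: [-3.142, 0.001, 0.336]
force: [0.8, -0.9, -2.7]
finger_gap: 0.0214
gripper_force: 39.5
```

Foot about 64 mm up, no resistance. Release and rise.

>>> {"api": "step_arm", "payload": {
  "steps": [0, 0, 0, 0, 0, 0.03, 15, 0, 0, 0, 0, 0, 0, 24, 0, 0, 0, 0, 0, 0, 30, 0, 0, 0, 0, 0, 0, 45, 0, 0, 0, 0, 0, 0, 50, 0, 0, 0, 0, 0, 0, 50]
}}

```text
t: 8.1
tcp_pos: [0.5966, 0.0765, 0.1118]
orientation: [-3.142, -0.0, 0.336]
force: [0.5, -0.7, -0.7]
finger_gap: 0.05
gripper_force: 0.0
```

>>> {"api": "step_arm", "payload": {
  "steps": [0, 0, 0, 0, 0, -0.5, 50, 0, 0, 0, 0, 0, -1, 50, 0, 0, 0, -0.6, 0, -0.8, 50, 0, 0, 0, -0.8, 0, 0, 50, 0, 0, 0, -0.8, 0, 0, 50, 0, 0, 0, -0.8, 0, 0, 10, 0, 0, 0, 0, 0, 0, 0, 0, 0, 0, 0, 0, 0, 0]
}}

```text
t: 8.9
tcp_pos: [0.4833, 0.0368, 0.2041]
orientation: [3.141, -0.001, 0.335]
force: [-0.1, 0.5, 0.0]
finger_gap: 0.006
gripper_force: 0.0
```

```bash
python3 - <<'E'
from h import *
np.set_printoptions(precision=4,suppress=True)
o=ctrl.observe(); print(o["tcp_pos"],o["t"],o["finger_gap"])
im,d,ci=grab("wrist"); P=cloud(d,ci); save("w5",im)
dd=np.hypot(P[...,0]-.5984,P[...,1]-.0776); m=(dd<.018)&(P[...,2]>.1); print("head",np.percentile(P[m][:,2],[50,90]),P[m].mean(0),m.sum())
m=(np.hypot(P[...,0]-.5445,P[...,1]-.0915)<.075)&(P[...,2]>.1)&(P[...,2]<.114)&(dd>.03)
q=P[m]; print("crank",m.sum(),q.mean(0) if len(q) else "",np.ptp(q,0) if len(q) else "")
for x in ctrl.spot_point("wrist","crank")[:2]: print(x["position"],x["p"],dep(ci,x["position"],d))
E
```

```text
[0.4833 0.0368 0.2041] 8.9 0.006009720852644614
head [0.1295 0.1305] [0.5967 0.0767 0.1277] 1507
crank 367 [0.4993 0.0599 0.1073] [0.0158 0.0153 0.0099]
[295.1, 176.9] 0.76 [0.4979 0.0592 0.1088]
```

View pics/w5.png

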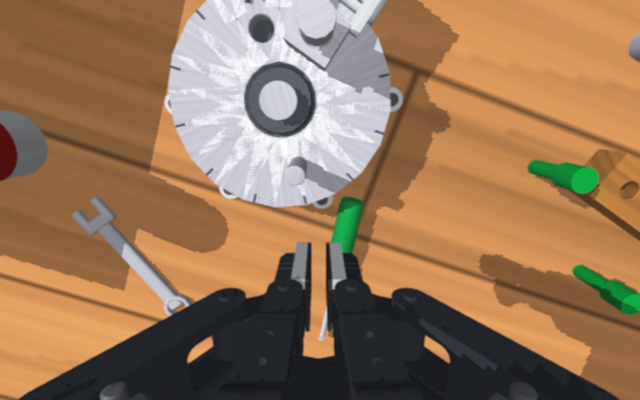

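>>> {"api": "step_arm", "payload": {
  "steps": [0, 0, 0, 0.28, -0.21, 0, 30, 0, 0, 0, 0.28, -0.2, 0, 30, 0, 0, -1, 0, 0, 0, 30, 0, 0, -1, 0, 0, 0, 30, 0, 0, -1, 0, 0, 0.4, 30, 0, 0, 0, 0, 0, 0.2, 30, 0, 0, 0, 0, 0, 0, 30]
}}

```text
t: 9.7
tcp_pos: [0.4984, 0.0606, 0.178]
orientation: [-3.139, 0.003, 0.597]
force: [0.3, 0.6, 0.0]
finger_gap: 0.0297
gripper_force: 0.0
```

```bash
python3 - <<'E'
from h import *
np.set_printoptions(precision=4,suppress=True)
o=ctrl.observe(); print(o["tcp_pos"],o["t"],o["finger_gap"],o["orientation"],o["qpos"])
im,d,ci=grab("wrist"); P=cloud(d,ci); save("w6",im[100:400,120:520])
R=Rotation.from_euler("xyz",o["orientation"]).as_matrix(); dl=R.T@(np.array([.4985,.0596,.078])-o["tcp_pos"]); print(dl/.04)
m=(np.hypot(P[...,0]-.4985,P[...,1]-.0596)<.012)&(P[...,2]>.1)&(P[...,2]<.114); print(m.sum(),P[m].mean(0),P[m].min(0),P[m].max(0))
E
```

```text
[0.4984 0.0606 0.178 ] 9.7 0.029687886814751954 [-3.1392  0.0026  0.5967] [-0.1053 -0.0469  1.9744  0.0001  1.2176  0.8687]
[-0.0057  0.0272  2.4998]
440 [0.4996 0.0604 0.1078] [0.4912 0.0519 0.1001] [0.5069 0.0675 0.1101]
```

View pics/w6.png

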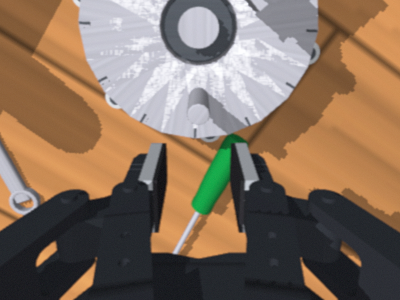

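>>> {"api": "step_arm", "payload": {
  "steps": [0, 0, 0, 0, 0.01, 0.7, 30, 0, 0, 0, 0, 0, 0.6, 30, 0, 0, 0, 0, 0, 0.5, 30, 0, 0, 0, 0, 0, 0.4, 30, 0, 0, 0, 0, 0, 0.3, 26, 0, 0, 0, 0, 0, 0, 26]
}}

```text
t: 10.35
tcp_pos: [0.4984, 0.0596, 0.0785]
orientation: [-3.14, 0.002, 0.597]
force: [-0.3, 0.8, -0.1]
finger_gap: 0.0259
gripper_force: 0.0
```

>>> {"api": "step_arm", "payload": {
  "steps": [0, 0, 0.57, 0, -0.07, 0, 26, 0, 0, 0.57, 0, -0.07, 0, 26, 0, 0, 0.57, 0, -0.07, 0, 26, 0, 0, 0.57, 0, -0.07, 0, 26, 0, 0, 0.57, 0, -0.07, 0, 26, 0, 0, 0.57, 0, -0.07, 0, 26, 0, 0, 0.57, 0, -0.07, 0, 26, 0, 0, 0.57, 0, -0.07, 0, 26, 0, 0, 0.57, 0, -0.07, 0, 26, 0, 0, 0.57, 0, -0.07, 0, 26, 0, 0, 0.57, 0, -0.07, 0, 26, 0, 0, 0, 0, 0, 0, 26]
}}

```text
t: 11.55
tcp_pos: [0.4897, 0.0877, 0.081]
orientation: [3.141, -0.002, 0.051]
force: [-0.9, -2.8, 1.3]
finger_gap: 0.0264
gripper_force: 1.2
```

```bash
cat > chk.py <<'E'
from h import *
np.set_printoptions(precision=4,suppress=True)
im,d,ci=grab("wrist"); P=cloud(d,ci); o=ctrl.observe(); print(o["t"],o["tcp_pos"],o["orientation"][2],"F",o["force"])
dd=np.hypot(P[...,0]-.597,P[...,1]-.077); m=(dd<.02)&(P[...,2]>.095)
print("pin wrist",m.sum(),np.percentile(P[m][:,2],[50,90]) if m.sum() else "")
H=np.array([.5437,.091]); m=(np.hypot(P[...,0]-H[0],P[...,1]-H[1])<.075)&(P[...,2]>.103)&(P[...,2]<.112)&(P[...,0]<.53)
if m.sum(): c=P[m]; c=(c.min(0)+c.max(0))/2; print("crank?",m.sum(),c,"ang-pi",np.arctan2(H[1]-c[1],H[0]-c[0]))
for cam in("scene","top"):
    im,d,ci=grab(cam); P=cloud(d,ci); dd=np.hypot(P[...,0]-.597,P[...,1]-.077); m=(dd<.012)&(P[...,2]>.08)&(P[...,2]<.15); print(cam,m.sum(),np.percentile(P[m][:,2],[10,50,90]) if m.sum() else "")
E
python3 chk.py
```

```text
11.6 [0.4897 0.0878 0.0809] 0.051478993598492506 F [-0.5259 -1.8369  1.8072]
pin wrist 1123 [0.1153 0.124 ]
crank? 2099 [0.4901 0.0872 0.1075] ang-pi 0.07020119524425647
scene 158 [0.0932 0.1183 0.1323]
top 80 [0.0905 0.1222 0.1308]
```

>>> {"api": "step_arm", "payload": {
  "steps": [0, 0, 0.57, 0, -0.07, 0, 26, 0, 0, 0.57, 0, -0.07, 0, 26, 0, 0, 0.57, 0, -0.07, 0, 26, 0, 0, 0.57, 0, -0.07, 0, 26, 0, 0, 0, 0, 0, 0, 26]
}}

```text
t: 12.2
tcp_pos: [0.4898, 0.0992, 0.0803]
orientation: [-3.141, -0.001, -0.148]
force: [0.1, -1.0, 1.5]
finger_gap: 0.026
gripper_force: 0.7
```

```bash
cat > chk.py <<'E'
from h import *
np.set_printoptions(precision=4,suppress=True)
o=ctrl.observe(); print(o["t"],o["tcp_pos"],o["orientation"][2],"F",o["force"])
H=np.array([.5437,.091]); print("tcp ang-pi",np.arctan2(H[1]-o["tcp_pos"][1],H[0]-o["tcp_pos"][0]))
im,d,ci=grab("scene"); P=cloud(d,ci)
for h in(.130,.118):
    u=proj(ci,[.597,.077,h]).round().astype(int); print(h,u,P[u[1]-1:u[1]+2,u[0]-1:u[0]+2].reshape(-1,3).mean(0))
s=P[165:205,335:375].reshape(-1,3); s=s[(s[:,2]>.1)&(s[:,2]<.16)]; print("scene high pts",len(s),"p95 z",np.percentile(s[:,2],[50,75,90,95]),s.mean(0))
E
python3 chk.py
```

```text
12.2 [0.4898 0.0992 0.0803] -0.14784248815856182 F [ 0.1352 -1.0391  1.4874]
tcp ang-pi -0.1513076139433661
0.13 [355 184] [0.5978 0.0739 0.1317]
0.118 [355 188] [0.6013 0.0696 0.1245]
scene high pts 146 p95 z [0.1263 0.1312 0.1322 0.1324] [0.6011 0.0757 0.123 ]
```

>>> {"api": "step_arm", "payload": {
  "steps": [0, 0, 0.4, 0, -0.05, 0, 26, 0, 0, 0.4, 0, -0.05, 0, 26, 0, 0, 0, 0, 0, 0, 26]
}}

```text
t: 12.55
tcp_pos: [0.49, 0.1031, 0.0799]
orientation: [-3.141, -0.001, -0.217]
force: [1.2, -2.5, 1.4]
finger_gap: 0.0261
gripper_force: 0.8
```

```bash
python3 chk.py
```

```text
12.55 [0.49   0.1031 0.0799] -0.21718982035752066 F [ 1.1553 -2.4677  1.3741]
tcp ang-pi -0.2218429706635449
0.13 [355 184] [0.5978 0.0738 0.1317]
0.118 [355 188] [0.601  0.0701 0.124 ]
scene high pts 148 p95 z [0.1255 0.131  0.132  0.1325] [0.601  0.0758 0.1224]
```

>>> {"api": "step_arm", "payload": {
  "steps": [0, 0, 0.16, 0, -0.02, 0, 26, 0, 0, 0.16, 0, -0.02, 0, 26, 0, 0, 0, 0, 0, 0, 26]
}}

```text
t: 12.9
tcp_pos: [0.4902, 0.1047, 0.0797]
orientation: [3.142, -0.0, -0.246]
force: [0.4, -2.6, 2.2]
finger_gap: 0.0257
gripper_force: 1.4
```

```bash
python3 chk.py
```

```text
12.9 [0.4902 0.1047 0.0797] -0.24627176821096763 F [ 0.4196 -2.565   2.2162]
tcp ang-pi -0.24989646193023377
0.13 [355 184] [0.5979 0.0737 0.1319]
0.118 [355 188] [0.6009 0.0704 0.1237]
scene high pts 150 p95 z [0.1242 0.1309 0.1318 0.1323] [0.5991 0.077  0.1221]
```

>>> {"api": "step_arm", "payload": {
  "steps": [0, 0, 0.16, 0, -0.02, 0, 26, 0, 0, 0.16, 0, -0.02, 0, 26, 0, 0, 0, 0, 0, 0, 26]
}}

```text
t: 13.25
tcp_pos: [0.4905, 0.1064, 0.0797]
orientation: [-3.141, 0.0, -0.275]
force: [0.3, -2.7, 1.8]
finger_gap: 0.0261
gripper_force: 1.1
```

```bash
python3 chk.py
```

```text
13.25 [0.4905 0.1064 0.0797] -0.2745095785327234 F [ 0.2612 -2.7182  1.7758]
tcp ang-pi -0.28188499645688175
0.13 [355 184] [0.5977 0.074  0.1315]
0.118 [355 188] [0.6012 0.0699 0.1242]
scene high pts 148 p95 z [0.1246 0.1308 0.1317 0.1324] [0.5981 0.0771 0.1218]
```

>>> {"api": "step_arm", "payload": {
  "steps": [0, 0, 0.16, 0, -0.02, 0, 26, 0, 0, 0.16, 0, -0.02, 0, 26, 0, 0, 0, 0, 0, 0, 26]
}}

```text
t: 13.6
tcp_pos: [0.4909, 0.108, 0.0796]
orientation: [-3.141, 0.0, -0.303]
force: [0.7, -1.6, 1.2]
finger_gap: 0.0261
gripper_force: 0.9
```

```bash
python3 chk.py
```

```text
13.6 [0.4909 0.108  0.0796] -0.3025660104127681 F [ 0.7046 -1.6238  1.1532]
tcp ang-pi -0.3107443041479307
0.13 [355 184] [0.5783 0.1081 0.101 ]
0.118 [355 188] [0.5983 0.075  0.1195]
scene high pts 125 p95 z [0.1171 0.1195 0.1202 0.1206] [0.5945 0.0787 0.114 ]
```

Dropped home. Ease off the peg and lift clear.

>>> {"api": "step_arm", "payload": {
  "steps": [0, 0, 0, 0, 0.05, 0, 30, 0, 0, 0, 0, 0.04, 0, 34, 0, 0, 0, 0, 0, -0.4, 34, 0, 0, 0, 0, 0, -0.7, 34, 0, 0, 0, 0, 0, -1, 34, 0, 0, 0, 0, 0, -0.8, 34, 0, 0, 0, 0, 0, 0, 34, 0, 0, 0, 0, 0, 0, 34]
}}

```text
t: 14.45
tcp_pos: [0.4899, 0.1044, 0.196]
orientation: [-3.141, -0.001, -0.302]
force: [-1.1, 0.1, -0.7]
finger_gap: 0.0339
gripper_force: 0.0
```

```bash
python3 chk.py; python3 - <<'E'
from h import *
im,d,ci=grab("wrist"); ims,_,_=grab("scene")
v=np.hstack([cv2.resize(im,(480,300)),cv2.resize(ims[140:260,270:398],(320,300),interpolation=cv2.INTER_CUBIC)]); save("end",v)
P=cloud(d,ci); m=(np.hypot(P[...,0]-.597,P[...,1]-.077)<.018)&(P[...,2]>.1); print(m.sum(),np.percentile(P[m][:,2],[50,90]))
E
```

```text
14.45 [0.4899 0.1044 0.196 ] -0.3021322753407789 F [-1.1071  0.0898 -0.7422]
tcp ang-pi -0.24513926046345969
0.13 [355 184] [0.5781 0.1085 0.1007]
0.118 [355 188] [0.5983 0.0749 0.1196]
scene high pts 118 p95 z [0.1173 0.12   0.1203 0.1209] [0.6006 0.0751 0.1145]
1397 [0.11656523 0.1175495 ]
```

View pics/end.png

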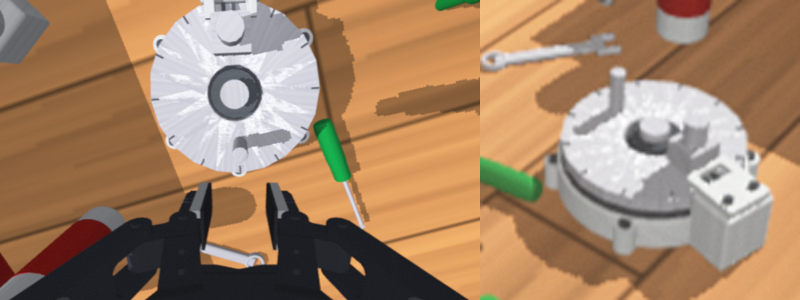

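The pin head's top is at 117.5 mm, so it is resting on the bush. It stands upright at (230,28), the ribs show in the window, and the gripper is clear of everything.

```bash
python3 -c "
from rig import ctrl
print(ctrl.finish_job())"
```

```text
the job is handed in; nothing more can be done
None
```

The stop pin dropped home in the marked sector's hole, with its head resting on the bush; I released everything with the gripper clear and handed the job in at about 14.5 s (no verdict was returned).

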